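Latch the photometer's vial carriage in measuring position

ROBOT

A 7-joint arm with a two-finger parallel gripper is mounted at the origin on the work surface. World frame = base frame: x ahead of the robot, y to its left, z up, the work surface at z = 0. Lengths are in m, angles in rad, forces in N, time in s.
With the tool pointing down it reaches from about 0.425 to 0.875 m from the base axis. Payload 4.7 kg.
Tool frame: the origin (TCP) lies between the finger pads; the fingertips stand 14 mm ahead of it and the grasp point (between the pads) lies 5 mm behind it; z points along the fingers, y is the line along which they close (so a half turn about z gives the same grasp; the last joint's range is limited). The gripper opens to 87 mm and grips with 3 to 60 N. Pads are 19 mm wide; open, the fingers measure 117 mm over their backs; the gripper's body (75 mm by 190 mm) begins 51 mm behind the grasp point.
Start: joints at [-1.258, 0.321, -0.07, 1.45, 0.023, 1.371, -0.057], TCP at [0.191, 0.621, 0.237] pointing down, gripper open.
Joint ranges: [-2.86, 2.86], [-0.3, 2.09], [-1.38, 1.24], [0.06, 2.45], [-1.56, 4.7], [0.09, 2.05], [-2.69, 2.69]. Speed limits (rad/s): [2.57, 2.57, 3.14, 3.14, 3.14, 3.14, 3.14].

INTERFACE

Orientations are given as a rotation vector (axis times angle).
In Python, from bench import ctrl gives the robot as it stands.
- The arm moves only by the shell command python3 -m inch 'ROWS' [OPENING] [FORCE]. ROWS is JSON, a list of rows, each a list of 6 numbers: the shift along the world's x, y, z in mm, then the turn, a rotation vector about the world's x, y, z in degrees. In form: [[tx, ty, tz, rx, ry, rz], ...]. A call has 1 to 20 rows; each row is the pose to reach, as a shift and turn from the pose commanded when the call began; what a row does not reach only later rows make up. A row lasts 1/8 s, in which the tool goes at most 62.5 mm and 10.7 degrees, less where a joint would pass 70% of its speed; a pose out of reach is approached as far as the arm can. A call with a gripper value outside its range is refused whole. OPENING is the finger opening in mm, from 0 to 87, set as the call begins (- or left out, the last holds). The fingers move at their own pace and stop on an object; FORCE is the grip in N (left out, the last holds). Time passes only in rows, so rows that repeat a pose let the fingers close. It gives the time, the measured TCP pose, the force, the opening and the grip force at its end, in the units of the state.
- ctrl.get_state(): the state, without advancing time (a new reading comes with each control period).
- ctrl.get_image(name): name is "side" or "top" or "wrist"; returns (picture, depth): 480x640x3 uint8, red, green, blue; 480x640 float32, m along the optical axis (not along the pixel's ray), 0 where there is no reading.
- ctrl.camera_params(name): a dict with "mtx" (3x3 intrinsics, pixels), "T" (4x4, takes a point from camera to world coordinates). Camera axes: x right, y down, z forward; pixel columns grow to the right and rows downward; lengths in m; the calibration is good to about 2 mm. The wrist camera is an equidistant fisheye: a pixel r from the principal point sees the ray r / f radians off the axis. A picture is of the moment at which its call begins: read the wrist's pose just before it. camera_params takes no time and is no camera call; for the wrist camera it gives the pose at the moment of the call.
- ctrl.close_job(): hands the job in; it is judged then, once.
The state is a dict: "time": time; "joint_positions": joint angles; "qd": joint speeds; "joint_torque": joint torques, N m; "position": TCP position; "tool_rot": TCP orientation; "ft_force": force on the tool from outside, world axes, zero at the start; "torque": the same for the moment, N m; "grip_width": opening from 0.0 (shut) to 1.0 (fully open); "grip_force": force on a finger pad.
Only numpy, scipy, OpenCV 4.12 (cv2) and the standard library are available. Lean on these libraries where they do the work, as an engineer would, in place of code of your own. Each camera call takes 0.05 s, during which the arm holds its last target. There are 200 camera calls.

TASK

Push the photometer's sprung vial carriage by its red front plate with a fingertip, straight in all the way to its end stop, then let go so that it springs back and is caught by the stop pin half-way, with the vial in the light beam. Only push: the vial stays seated in its holder, nothing is lifted, and the spare vial, amber bottle and white jar beside the instrument stay where they stand.

Things in the scene. Friction and masses are not known exactly. Their poses are not given: they have to be found in the camera images.
- push_face (a point): Centre of the outer face of the red upright push plate at the near end of the carriage (56 mm wide, 12 thick, from 14 to 72 mm above the table); 45 mm above the table, moves with the carriage. x = level push direction, y = left, z = up. In front is bare table; a 12 mm high base begins 40 mm behind the face (carriage out). Within 90 mm behind the face nothing ever stands above 72 mm.
- carriage (a joint): How far the carriage is in, m: 0 out (start), 0.060 end stop, 0.030 caught by the stop pin with the vial in the beam. A spring drives it out: 4 N at 0, 9 N at 0.060; from 0.044 on a cam sets the pin and adds about 3 N. Let go before the pin is set, it returns to 0; let go from the end stop, it springs back at about 0.2 m/s to 0.030 and stays.
- stop_pin (a joint): How far the stop pin (steel, yellow knob, left of the carriage) has moved in across the carriage, m: 0 to 0.002 not set (start), about 0.016 set. The carriage's own cam sets it between carriage 0.044 and 0.060; beyond 0.009 it catches the carriage; it stays by friction.
- beam (a point): Point on the light beam midway between the two heads (black and grey, each 55 mm square, 100 mm high, 77 mm apart), 74 mm above the table, fixed to the instrument; x along the push direction. It lies 190 mm beyond push_face when the carriage is out. Instrument base: 260 x 200 x 12 mm.
- vial_mid (a point): Centre of the amber sample vial with white cap (26 mm diameter, 60 mm high), standing loose in the black square holder (38 mm, 28 mm high, 2 mm play each side) on the carriage, 160 mm beyond push_face; centre 64 mm and top 94 mm above the table.
- spare_vial_mid (a point): Centre of an identical loose vial standing on the table beside the instrument (26 mm diameter, 60 mm high). Not to be disturbed.
- amber_bottle_mid (a point): Centre of an amber reagent bottle with red cap (64 mm diameter, 125 mm high) standing on the table beside the instrument. Not to be disturbed.
- reagent_jar_mid (a point): Centre of a white jar with red cap (60 mm diameter, 80 mm high) standing on the table beside the instrument. Not to be disturbed.
Things that resemble listed ones, but are neither listed nor needed, are in the scene too. Of the things that look like the part that bears amber_bottle_mid, the largest one is meant.

How it is judged:
On the way, in this order (a step that is already met when the one before it is completed fails the run):
1. the fingers have pushed the carriage in to its end stop (55 of 60 mm or more) and the stop pin is set (contact force between the fingers and anything else above 1 N and value of joint carriage above 0.055 m and value of joint stop_pin above 0.009 m), for 0.05 s.
2. let go, it has sprung back onto the stop pin at 30 mm (within 4 mm) (value of joint carriage between 0.026 and 0.034 m and value of joint stop_pin above 0.009 m and contact force between the fingers and anything else below 0.2 N), for 0.2 s.
At the end, for the whole second after the job is handed in: The carriage rests against the set stop pin (carriage 30 mm within 4 mm, pin in by more than 9 mm), the vial stands upright in its holder within 8 mm of the beam, and the spare vial, bottle and jar stand upright within 20 mm of where they were (value of joint carriage between 0.026 and 0.034 m and value of joint stop_pin above 0.009 m and velocity of joint carriage between -0.005 and 0.005 m/s and x of vial_mid in the frame of beam between -0.008 and 0.008 m and z of vial_mid in the frame of beam below 0.002 m and angle between each of vial_mid, spare_vial_mid, amber_bottle_mid, reagent_jar_mid's own z axis and vertical below 0.2 rad and distance of each of spare_vial_mid, amber_bottle_mid, reagent_jar_mid from where it was at the start of the episode below 0.02 m); the robot touches nothing.
It fails at once if the sample vial is lifted out of its holder or tipped (z of vial_mid in the frame of beam above 0.002 m or angle between vial_mid's own z axis and vertical above 0.35 rad).
It fails at once if the spare vial is pushed away, lifted or tipped (distance of spare_vial_mid from where it was at the start of the episode above 0.02 m or angle between spare_vial_mid's own z axis and vertical above 0.3 rad).
It fails at once if the amber bottle is pushed away, lifted or tipped (distance of amber_bottle_mid from where it was at the start of the episode above 0.02 m or angle between amber_bottle_mid's own z axis and vertical above 0.3 rad).
It fails at once if the reagent jar is pushed away, lifted or tipped (distance of reagent_jar_mid from where it was at the start of the episode above 0.02 m or angle between reagent_jar_mid's own z axis and vertical above 0.3 rad).
It also fails if it takes over 40 s, if anything falls off the work surface, if the arm or the gripper's body presses on something with over 40 N, if the wrist force passes 120 N, or if a joint passes its speed limit or range.

## Working session

There is one attempt and no reset: what is moved stays moved. The work goes in short steps, Python scripts to look and compute and a shell command to move; the robot and the scene stay as the last step left them, time stands still between calls to the robot, and variables do not carry over. Pictures are saved under pics/ and viewed, at most 10 in all, crops included, and the job is handed in when it is done.

```bash
mkdir -p pics; python3 - <<'E'
from bench import ctrl
import cv2,numpy as np
s=ctrl.get_state();print(s['time'],s['position'],s['tool_rot'],s['grip_width'])
for n in('top','side'):
    im,d=ctrl.get_image(n);p=ctrl.camera_params(n);np.savez(f'pics/{n}.npz',im=im,d=d,K=p['mtx'],T=p['T'])
    cv2.imwrite(f'pics/{n}.png',im[:,:,::-1]);print(n,p)
E
```

```text
0.0 [0.19123465 0.62067371 0.23545569] [-4.67465030e-01 -3.10645745e+00  2.99218778e-03] 0.9997893837006475
top {'mtx': array([[612.11732085,   0.        , 325.06869226],
       [  0.        , 612.11732085, 250.29431752],
       [  0.        ,   0.        ,   1.        ]]), 'T': array([[ 0.00953206, -0.99468711,  0.10250217,  0.51810096],
       [-0.99991678, -0.01037265, -0.00767083,  0.04540678],
       [ 0.00869329, -0.10242052, -0.9947032 ,  1.20596515],
       [ 0.        ,  0.        ,  0.        ,  1.        ]])}
side {'mtx': array([[447.29940569,   0.        , 322.02448259],
       [  0.        , 447.29940569, 243.27392852],
       [  0.        ,   0.        ,   1.        ]]), 'T': array([[ 0.99031316, -0.06156407,  0.12445767,  0.55649206],
       [-0.13755719, -0.55710809,  0.81896801, -0.51875308],
       [ 0.01891737, -0.82815484, -0.56018005,  0.46531356],
       [ 0.        ,  0.        ,  0.        ,  1.        ]])}
```

View pics/top.png

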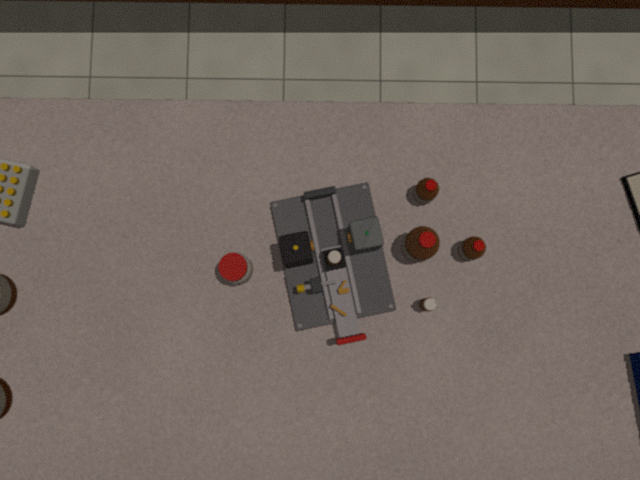

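View pics/side.png

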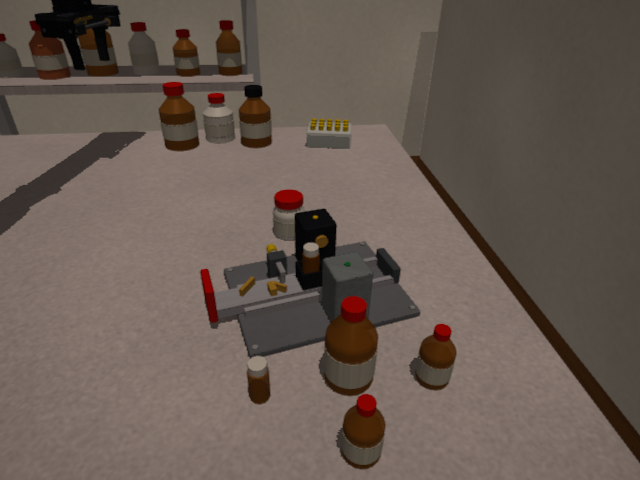

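```bash
python3 - <<'E'
import cv2,numpy as np
from scipy.spatial.transform import Rotation as R
z=np.load('pics/top.npz');im,K,T=z['im'],z['K'],z['T']
def cast(u,v,h):
    r=T[:3,:3]@np.linalg.inv(K)@[u,v,1];o=T[:3,3];return (o+r*(h-o[2])/r[2])[:2]
hsv=cv2.cvtColor(im,cv2.COLOR_RGB2HSV)
m=(((hsv[...,0]<8)|(hsv[...,0]>172))&(hsv[...,1]>170)&(hsv[...,2]>60)).astype(np.uint8)
n,l,st,c=cv2.connectedComponentsWithStats(m)
for i in range(1,n):
    if st[i,4]>20: print(st[i],c[i])
i=l[339,351];v,u=np.nonzero(l==i)
P=np.array([cast(a,b,.072) for a,b in zip(u,v)])
rect=cv2.minAreaRect((P*1000).astype(np.float32));print('rect',rect,cv2.boxPoints(rect))
mv,Vt=P.mean(0),np.linalg.svd(P-P.mean(0))[2];long=Vt[0];print('mean',mv,'long',long,'normal ang',np.degrees(np.arctan2(long[0],-long[1])))
# vial cap
sub=im[235:275,315:355].astype(int);w=((sub.min(2)>120)).astype(np.uint8)
n,l2,s2,c2=cv2.connectedComponentsWithStats(w)
for k in range(1,n):
    if s2[k,4]>20: q=c2[k]+[315,235];vp=cast(*q,.094);d=vp-mv;print('cap',q,s2[k],vp,d,np.hypot(*d),np.degrees(np.arctan2(d[1],d[0])))
# base corners screws
for q in [(275,205),(366,187),(391,307),(299,326)]: print('screw',cast(*q,.012))
Rt=R.from_rotvec([-4.67465030e-01,-3.10645745e+00,2.99e-3]).as_matrix();print('toolR\n',Rt.round(3))
print('toolx yaw',np.degrees(np.arctan2(Rt[1,0],Rt[0,0])))
t=cv2.resize(im[160:360,210:490],(560,400));s=cv2.resize(np.load('pics/side.npz')['im'][180:480,180:480],(400,400))
cv2.imwrite('pics/crop.png',np.hstack([t,s])[:, :, ::-1][:, :960] if 0 else cv2.resize(np.hstack([t,s]),(800,333))[:,:,::-1])
E
```

```text
[425 179  12  12 108] [430.41666667 184.82407407]
[419 231  17  17 233] [426.89270386 239.19313305]
[473 240  12  12 109] [478.29357798 245.28440367]
[219 253  28  28 594] [232.33164983 266.55050505]
[337 334  29  10 154] [350.7987013  338.68181818]
rect ((472.1783142089844, -12.031843185424805), (9.90577507019043, 52.59764099121094), 12.502609252929688) [[461.6496    12.57111 ]
 [473.03613  -38.779236]
 [482.70703  -36.634796]
 [471.3205    14.715549]]
mean [ 0.47233833 -0.01213222] long [ 0.21038282 -0.97761908] normal ang 12.144787294401018
cap [334.20987654 256.48148148] [15 17 10 10 81] [0.6215124  0.02004475] [0.14917407 0.03217696] 0.1526049106183283 12.172251701816153
screw [0.73001126 0.13591886]
screw [ 0.76816703 -0.04377187]
screw [ 0.53164714 -0.09304015]
screw [0.49330906 0.08525199]
toolR
 [[-0.956  0.294 -0.   ]
 [ 0.294  0.956 -0.002]
 [-0.    -0.002 -1.   ]]
toolx yaw 162.88449425933499
```

View pics/crop.png

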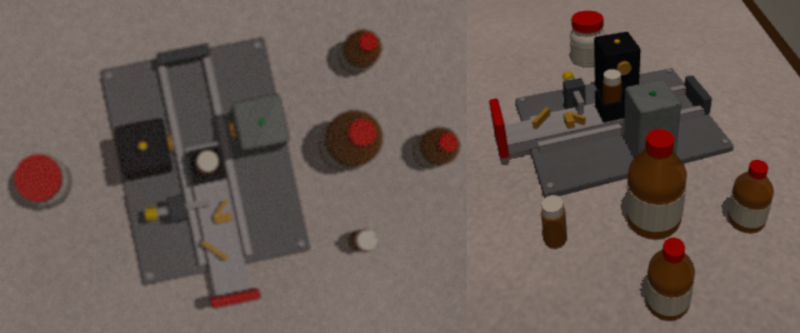

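Top picture: the red plate is at (351,339), the sample vial cap at (334,256), the spare vial at (428,304) and the white jar at (232,267). Three bottles could be the amber one: (422,243), (427,189) and (473,248). The first is clearly the largest in the crop, so it is the one meant. I stay away from all of them. The plate normal, the vial bearing and the base screws all give a push heading of 12.15°. The face centre is at about (0.466, -0.0135).

Next I close the fingers, swing over in front of the plate and turn +29.3°.

```bash
python3 -m inch '[[24,-43,0,0,0,2],[48,-86,0,0,0,4],[72,-129,0,0,0,6],[96,-172,0,0,0,8],[120,-215,0,0,0,10],[145,-258,0,0,0,12],[169,-301,0,0,0,14],[180,-350,0,0,0,16],[190,-399,0,0,0,18],[201,-448,0,0,0,20],[211,-496,0,0,0,22.5],[222,-545,0,0,0,25],[232,-593,0,0,0,27.5],[240,-641,0,0,0,29.3],[240,-641,0,0,0,29.3],[240,-641,0,0,0,29.3]]' 0 20
python3 - <<'E'
from bench import ctrl
import numpy as np
from scipy.spatial.transform import Rotation as R
s=ctrl.get_state();M=R.from_rotvec(s['tool_rot']).as_matrix()
print(s['time'],s['position'],s['joint_positions'],s['ft_force'],s['grip_width']);print(M.round(3))
d=np.array([np.cos(np.radians(12.15)),np.sin(np.radians(12.15))]);e=s['position'][:2]-[.466,-.0135]
print('along',e@d,'left',e@[-d[1],d[0]])
E
```

```text
time: 2.1
position: [0.4311, -0.0192, 0.2363]
tool_rot: [0.333, -3.123, -0.001]
ft_force: [-0.2, 0.3, 0.0]
grip_width: 0.0
grip_force: 0.0
2.1 [ 0.43105659 -0.01921234  0.23632861] [-0.64407691 -0.20302131  0.55680781  1.97227288  0.10883632  1.34411954
  1.66214251] [-0.16934116  0.2557224   0.02781105] 4.2108401847448e-05
[[-0.978 -0.211 -0.001]
 [-0.211  0.978  0.001]
 [ 0.     0.001 -1.   ]]
along -0.03536295905236436 left 0.0017702207419613245
```

```bash
python3 -m inch '[[0,-2,-40,0,0,0],[0,-2,-80,0,0,0],[0,-2,-120,0,0,0],[0,-2,-155,0,0,0],[0,-2,-180,0,0,0],[0,-2,-189,0,0,0],[0,-2,-189,0,0,0],[0,-2,-189,0,0,0]]'
python3 - <<'E'
from bench import ctrl
import cv2
s=ctrl.get_state();print(s['position'],s['joint_positions'])
im,d=ctrl.get_image('side');cv2.imwrite('pics/s2.png',cv2.resize(im[150:400,100:433],None,fx=2,fy=2)[:,:,::-1])
E
```

```text
time: 3.1
position: [0.4323, -0.0214, 0.0485]
tool_rot: [-0.334, 3.122, 0.001]
ft_force: [0.5, -0.9, 0.1]
grip_width: 0.005
grip_force: 0.0
[ 0.43227191 -0.0213595   0.04853546] [-0.63250115  0.04436784  0.63796285  2.1937055  -0.03425408  0.91075013
  1.80993597]
```

View pics/s2.png

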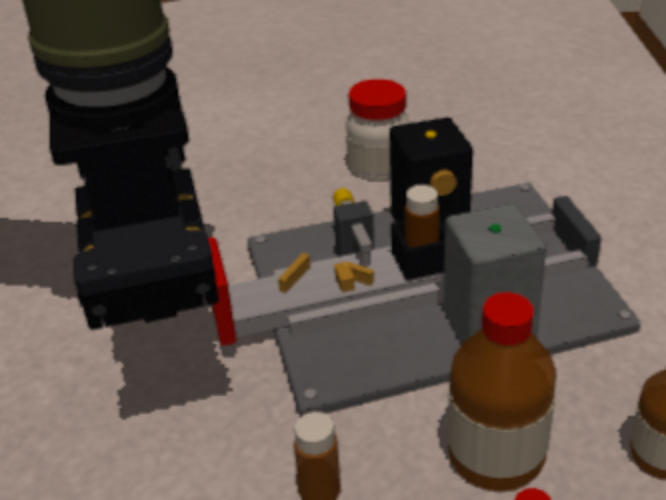

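The fingers are down in front of the plate (205,285 in the crop), clear of everything. Now a gentle advance to make contact.

```bash
python3 -m inch '[[5,1,0,0,0,0],[10,2,0,0,0,0],[15,3,0,0,0,0],[20,4.3,0,0,0,0],[24,5,0,0,0,0],[27,5.8,0,0,0,0],[29.5,6.3,0,0,0,0],[29.5,6.3,0,0,0,0]]'
```

```text
time: 4.15
position: [0.4601, -0.0157, 0.0472]
tool_rot: [0.333, -3.122, 0.0]
ft_force: [-4.7, -1.2, 1.3]
grip_width: 0.002
grip_force: 2.2
```

```bash
python3 -m inch '[[5,1,0,0,0,0],[10,2.1,0,0,0,0],[15,3.2,0,0,0,0],[20,4.3,0,0,0,0],[25,5.4,0,0,0,0],[30,6.5,0,0,0,0],[35,7.5,0,0,0,0],[40,8.6,0,0,0,0],[45,9.7,0,0,0,0],[49,10.5,0,0,0,0],[49,10.5,0,0,0,0],[49,10.5,0,0,0,0]]'
```

```text
time: 5.65
position: [0.5069, -0.0055, 0.047]
tool_rot: [0.332, -3.118, -0.001]
ft_force: [-10.6, -1.5, 7.8]
grip_width: 0.006
grip_force: 5.3
```

```bash
python3 -m inch '[[2,0.4,0,0,0,0],[4,0.9,0,0,0,0],[4,0.9,0,0,0,0]]'; python3 -m inch '[[2,0.4,0,0,0,0],[4,0.9,0,0,0,0],[4,0.9,0,0,0,0]]'
```

```text
time: 6.02
position: [0.5105, -0.0047, 0.047]
tool_rot: [0.332, -3.117, -0.001]
ft_force: [-11.3, -1.5, 7.5]
grip_width: 0.006
grip_force: 5.9
time: 6.4
position: [0.5144, -0.0039, 0.0469]
tool_rot: [0.332, -3.116, -0.001]
ft_force: [-11.4, -2.0, 7.6]
grip_width: 0.004
grip_force: 6.1
```

```bash
python3 -m inch '[[1,0.2,0,0,0,0],[2,0.4,0,0,0,0],[2,0.4,0,0,0,0]]'; python3 -m inch '[[1,0.2,0,0,0,0],[2,0.4,0,0,0,0],[2,0.4,0,0,0,0]]'
python3 - <<'E'
from bench import ctrl
import cv2
im,d=ctrl.get_image('side');cv2.imwrite('pics/s3.png',cv2.resize(im[150:400,100:433],None,fx=2,fy=2)[:,:,::-1])
E
```

```text
time: 6.78
position: [0.5148, -0.0037, 0.0467]
tool_rot: [0.331, -3.113, -0.002]
ft_force: [-16.9, -2.7, 12.0]
grip_width: 0.006
grip_force: 8.2
time: 7.15
position: [0.5147, -0.0038, 0.0464]
tool_rot: [0.33, -3.109, -0.002]
ft_force: [-21.4, -3.8, 15.2]
grip_width: 0.009
grip_force: 10.8
```

View pics/s3.png

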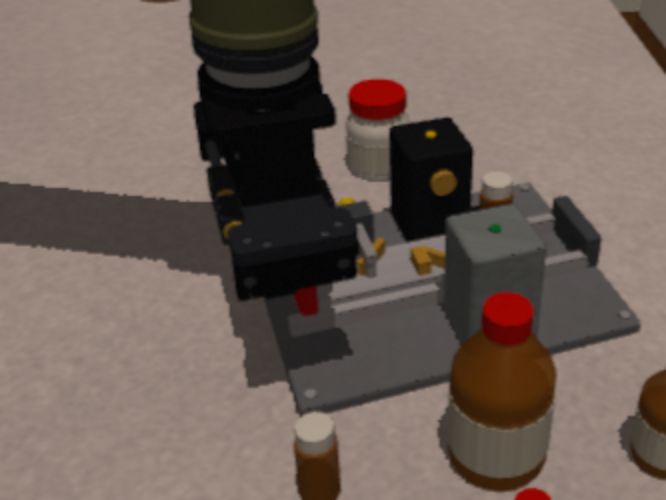

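The end stop is reached: position has stalled at about 59 mm in, force has risen from 11 to 21 N, and the vial at (497,190) is past the heads. Now I back straight out.

```bash
python3 -m inch '[[-24,-5.2,0,0,0,0],[-48,-10.3,0,0,0,0],[-70,-15,0,0,0,0],[-83,-17.9,0,0,0,0],[-83,-17.9,0,0,0,0],[-83,-17.9,0,0,0,0],[-83,-17.9,40,0,0,0],[-83,-17.9,90,0,0,0],[-83,-17.9,150,0,0,0],[-83,-17.9,190,0,0,0],[-83,-17.9,190,0,0,0],[-83,-17.9,190,0,0,0]]'
python3 - <<'E'
from bench import ctrl
import cv2,numpy as np
a,_=ctrl.get_image('side');b,_=ctrl.get_image('top')
z=np.load('pics/top.npz');K,T=z['K'],z['T']
def cast(u,v,h):
    r=T[:3,:3]@np.linalg.inv(K)@[u,v,1];o=T[:3,3];return (o+r*(h-o[2])/r[2])[:2]
w=(b[215:275,315:355].min(2)>120).astype(np.uint8);n,l,s,c=cv2.connectedComponentsWithStats(w)
for k in range(1,n):
    if s[k,4]>20:
        p=cast(*(c[k]+[315,215]),.094);print('cap',c[k]+[315,215],p,'travel',np.hypot(*(p-[.6215,.0200])))
cv2.imwrite('pics/e.png',np.hstack([cv2.resize(a[150:400,180:480],(480,400)),cv2.resize(b[150:380,220:404],(320,400))])[:,:,::-1])
E
```

```text
time: 8.7
position: [0.4389, -0.0201, 0.2369]
tool_rot: [0.334, -3.123, 0.0]
ft_force: [0.2, -0.7, -0.4]
grip_width: 0.003
grip_force: 0.0
cap [330.66304348 240.90217391] [0.65006454 0.02676274] travel 0.029354177012381237
```

View pics/e.png

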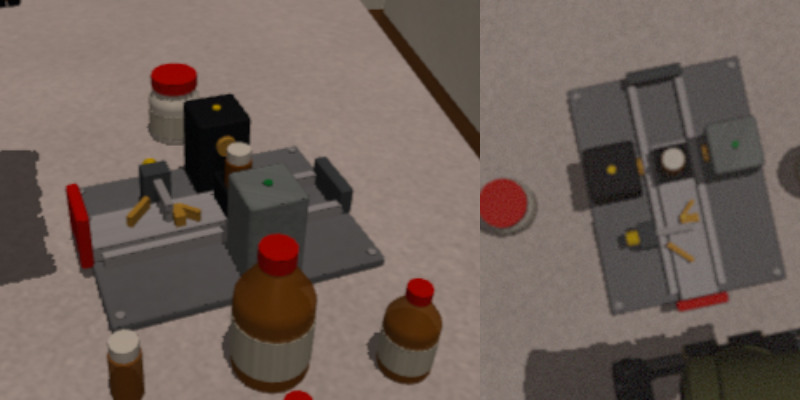

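The carriage sits 29.4 mm in. The vial stands between the heads (cap at (673,158) in the right half), the pin is across the carriage, and the robot is clear of everything.

```bash
python3 -c "
from bench import ctrl
print(ctrl.close_job())"
```

```text
the job is handed in; nothing more can be done
None
```

I pushed the carriage to its end stop and let go; it sprang back and was caught by the stop pin 29.4 mm in (measured from the top camera), with the vial upright between the heads and the neighbouring items undisturbed, and I handed the job in (no verdict was returned).

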